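# Unlock the draining hook and dish the slide carrier

## Task

The carrier of glass slides hanging on a draining hook is locked in by a sprung swing keeper: push the keeper's thumb pin sideways until it snaps open and stays open, then lift the carrier off the hook and lower it gently, upright, into the empty glass dish so that it sits flat on the dish's floor. Then, once the carrier is in the dish, push the hook's keeper fully shut again and let go of everything. Leave the other hook and its empty carrier, the filled dish and everything else on the bench where they are, and do not tip the carrier.

Things in the scene. Friction and masses are not known exactly. Their poses are not given: they have to be found in the camera images.
- hook_stand: Steel draining hook stand, fixed, holding the loaded carrier. Origin on the bench below the hook's trough; the hook points along the stand's -x, z up. White base plate x -10 to 100, y +-50, 12 mm high; round post, 16 mm, at x = 62, top z = 223. Hook 20 mm wide (y +-10), underside z = 197. The carrier's bar lies across it along y, bar centre z = 210.
- hook_trough (a point): Centre of the trough floor of that hook (stand z = 205 mm, x = y = 0). Trough x -7 to 7; in front an upturned tip (x -15 to -7, top z = 223), behind it the shank (x 7 to 86, top z = 223; a spring strut on it to z = 236). To unhook: raise the carrier 20 to 40 mm (higher, its slides meet the hook from below), move it 65 mm or more along the stand's -x, then lift freely.
- keeper_pivot (a point): Vertical pivot of the swing keeper on the loaded hook, at x = 38, y = 0, z = 226 mm of the stand. The keeper is a flat steel bar reaching 58 mm from here, 14 mm wide, at z 226 to 231: shut, it lies over the trough and the carrier's bar cannot leave upwards.
- hook_stand_keeper (a joint): Angle (rad) of that keeper. 0 = shut (points along the stand's -x); 1.45 = fully open (free end swung to the stand's +y side, pointing along +y). An over-centre spring (0.22 N m at both ends, about 4.5 N at the pin, falling to none at 0.73) holds it shut or open: past 0.73 it snaps over by itself and stays.
- hook_stand_pin (a point): Middle of the upright round thumb pin, 12 mm diameter, on the keeper's free end, 50 mm from the pivot. The pin spans z 231 to 266 mm of the stand; this point is at z = 248. Shut: x = -12, y = 0 of the stand; open: x = 32, y = 50. Push it with closed fingertips towards +y to open; to shut, from behind it (its +x side) towards -x and then -y.
- carrier: Steel slide carrier with ten glass slides, 165 to 275 g, the only loaded one that hangs. Tray 60 (x) x 116 (y) x 34 mm with a rigid bail: uprights at y +-56 and a round top bar, 10 mm diameter, along y. Origin at the centre of the underside, z up. At the start its axes are along the stand's. Grip the bar from above beside the hook, 33 mm to the stand's -y side (keeper opens to +y).
- carrier_bar (a point): Middle of the carrier's top bar (bar along the carrier's y), 125 mm above the underside.
- dish: Empty clear-glass dish, fixed, 84 mm (x) x 142 mm (y) x 55 mm high, walls and floor 5 mm thick, inside 74 x 132 mm; origin at the centre of its underside, z up. The carrier goes in with its y axis along the dish's y, either way round; seated, its underside is 5 mm above the dish's underside.
- other_stand: A second hook stand of the same shape, fixed, holding the empty carrier; leave alone. Same frame as hook_stand.
- other_stand_keeper (a joint): Angle (rad) of the second stand's keeper, 0 = shut; leave shut.
- empty_carrier: steel wire slide carrier of the same shape without slides, hanging on the second hook; leave alone. Origin at the centre of its underside.
- used_dish: A second dish of the same size, already holding a loaded carrier; fixed. Origin at the centre of its underside.
- dish_carrier: steel wire slide carrier with slides standing in the second dish, its bar 130 mm above the bench; leave alone. Origin at the centre of its underside.
- amber_bottle: Loose amber glass bottle, 56 mm diameter, 150 mm high. Origin under its centre.
- white_bottle: Loose white plastic bottle, 64 mm diameter, 190 mm high. Origin under its centre.
- beaker: Loose glass beaker, 68 mm diameter, 85 mm high. Origin under its centre.
- petri: Loose stack of culture dishes, 86 mm diameter, 30 mm high. Origin under its centre.
- slide_box: Loose cardboard box, 100 x 85 x 35 mm. Origin under its centre.
Things that resemble listed ones, but are neither listed nor needed, are in the scene too. What is shaped like the carrier but purple is not meant.

How it is judged:
On the way, in this order (a step that is already met when the one before it is completed fails the run):
1. the loaded hook's keeper is pressed open (past 1.0 rad) and stays open while the carrier still hangs (value of joint hook_stand_keeper above 1 rad and distance of carrier from where it was at the start of the episode below 0.03 m), for 0.2 s.
2. the carrier is off the hook and sits flat in the empty dish, the keeper still open (x of carrier in the frame of dish between -0.012 and 0.012 m and y of carrier in the frame of dish between -0.012 and 0.012 m and z of carrier in the frame of dish below 0.01 m and angle between carrier's own z axis and vertical below 0.08 rad and value of joint hook_stand_keeper above 0.5 rad), for 0.2 s.
At the end, for the whole second after the job is handed in: The loaded carrier rests in the empty dish, flat on its floor (underside under 10 mm above the dish's underside, centred within 12 mm, tilt under 0.08 rad), at rest and released; both hooks' keepers are shut (under 0.12 rad) (x of carrier in the frame of dish between -0.012 and 0.012 m and y of carrier in the frame of dish between -0.012 and 0.012 m and z of carrier in the frame of dish below 0.01 m and angle between carrier's own z axis and vertical below 0.08 rad and linear speed of carrier below 0.02 m/s and value of joint each of hook_stand_keeper, other_stand_keeper below 0.12 rad); the robot touches nothing.
It fails at once if the carrier is tipped (more than 0.6 rad from upright) (angle between carrier's own z axis and vertical above 0.6 rad).
It fails at once if the carrier is dropped or thrown into the dish (faster than 0.5 m/s over it) (horizontal distance between carrier and dish below 0.06 m and height (world z) of carrier below 0.06 m and linear speed of carrier above 0.5 m/s).
It fails at once if the other hook's keeper is opened (past 0.3 rad) (value of joint other_stand_keeper above 0.3 rad).
It fails at once if a bystander is moved more than 30 mm (distance of any of amber_bottle, white_bottle, beaker, petri, slide_box, empty_carrier, dish_carrier from where it was at the start of the episode above 0.03 m).
It fails at once if a bystander is tipped more than 0.4 rad (angle between any of amber_bottle, white_bottle, beaker, petri, slide_box, empty_carrier, dish_carrier's own z axis and vertical above 0.4 rad).
It also fails if it takes over 72 s, if anything falls off the work surface, if the arm or the gripper's body presses on something with over 40 N, if the wrist force passes 120 N, or if a joint passes its speed limit or range.

## Robot

A 7-joint arm with a two-finger parallel gripper is mounted at the origin on the work surface. World frame = base frame: x ahead of the robot, y to its left, z up, the work surface at z = 0. Lengths are in m, angles in rad, forces in N, time in s.
With the tool pointing down it reaches from about 0.4 to 0.85 m from the base axis. Payload 10.4 kg.
Tool frame: the origin (TCP) lies on the centre line of the jaws, within the pads' length; the fingertips stand 17 mm ahead of it and the grasp point (between the pads) lies 2 mm behind it; z points along the fingers, y is the line along which they close (so a half turn about z gives the same grasp; the last joint's range is limited). The gripper opens to 85 mm and grips with 20 to 120 N. Pads are 22 mm wide; open, the fingers measure 114 mm over their backs; the gripper's body (76 mm by 85 mm) begins 54 mm behind the grasp point. The pads swing forward as they close: fully open they stand 13 mm farther back than shut.
Start: joints at [1.113, 0.332, -0.065, 1.46, 0.022, 1.35, -0.088], TCP at [0.263, -0.567, 0.211] pointing down, gripper open.
Joint ranges: [-2.6, 2.6], [-0.5, 2.12], [-1.47, 1.34], [0.16, 2.42], [-1.27, 4.41], [0.06, 2.06], [-2.6, 2.6]. Speed limits (rad/s): [2.22, 2.22, 2.79, 2.79, 3.14, 3.14, 3.14].

## Interface

Orientations are given as a unit quaternion [x, y, z, w].
In Python, from workcell import sensors, imaging, order, spotter gives the robot as it stands. The module is installed in compiled form; this text tells all that it offers.
- The arm moves only by the shell command python3 -m inch 'ROWS' [FORCE]. ROWS is JSON, a list that holds one entry, the list of rows, each a list of 7 numbers: the shift along the tool's x, y, z in m, then the turn, a rotation vector about the tool's x, y, z in rad, then the closure, from -1 (fully open) to 1 (shut). In form: [[[x, y, z, ax, ay, az, hand], ...]]. A call has 1 to 10 rows; each row is the pose to reach, as a shift and turn from the pose commanded when the call began, along the tool's axes at that moment; what a row does not reach only later rows make up. A row lasts 1/10 s, in which the tool goes at most 50 mm and 8.59 degrees, less where a joint would pass 70% of its speed; a pose out of reach is approached as far as the arm can. A call with a gripper value outside its range is refused whole. The fingers move at their own pace and stop on an object; FORCE is the grip in N (left out, the last holds). Time passes only in rows, so rows that repeat a pose let the fingers close. It gives the time, the measured TCP pose, the force, the opening and the grip force at its end, in the units of the state.
- sensors.get_obs(): the state, without advancing time (a new reading comes with each control period).
- imaging.camera(name): name is "side" or "top"; returns the picture (480x640x3 uint8, blue, green, red); there is no depth.
- imaging.calibration(name): a dict with "mtx" (3x3 intrinsics, pixels), "R" (3x3) and "t" (3): a world point X has camera coordinates R X + t. Camera axes: x right, y down, z forward; pixel columns grow to the right and rows downward; lengths in m; the calibration is good to about 2 mm. A picture is of the moment at which its call begins. calibration takes no time and is no camera call.
- order.hand_in(): hands the job in; it is judged then, once.
Trained networks look in the newest picture that a camera, given by its name, has taken for a name from the list of things; names that differ only in an ending like _2 or _b are one class to them, and where a whole thing is asked for, a point or a joint stands for the part that bears it (a point fixed in the world has none). Each returns a list of dicts, best first, with "conf" (0 to 1); they miss things now and then, are a little off and sometimes report something else, mostly with a low value. They report only what shows in the picture. A call takes as long as a camera call. They do not tell look-alikes from the thing itself.
- spotter.look_for(label, camera): "pixel" ([column, row] in pixels, amid what is visible of it).
The state is a dict: "clock": time; "joint_pos": joint angles; "joint_velocities": joint speeds; "tau": joint torques, N m; "position": TCP position; "ee_rot": TCP orientation; "ft_force": force on the tool from outside, world axes, zero at the start; "torque": the same for the moment, N m; "grip_width": opening from 0.0 (shut) to 1.0 (fully open); "grasp_force": force on a finger pad.
Only numpy, scipy, OpenCV 4.12 (cv2) and the standard library are available. Lean on these libraries where they do the work, as an engineer would, in place of code of your own. Each camera call takes 0.05 s, during which the arm holds its last target. There are 200 camera calls.

## Working session

There is one attempt and no reset: what is moved stays moved. The work goes in short steps, Python scripts to look and compute and a shell command to move; the robot and the scene stay as the last step left them, time stands still between calls to the robot, and variables do not carry over. Pictures are saved under pics/ and viewed, at most 10 in all, crops included, and the job is handed in when it is done.

```bash
mkdir -p pics; cat > h.py <<'E'
import numpy as np, cv2
from workcell import sensors, imaging, order, spotter
def cal(n):
    c=imaging.calibration(n); return np.array(c["mtx"]),np.array(c["R"]),np.array(c["t"]).ravel()
def proj(n,X):
    K,R,t=cal(n); p=K@(R@np.array(X,float)+t); return p[:2]/p[2]
def ray(n,px):
    K,R,t=cal(n); d=R.T@np.linalg.inv(K)@np.array([px[0],px[1],1.]); return -R.T@t,d
def onz(n,px,z):
    o,d=ray(n,px); return o+d*(z-o[2])/d[2]
def snap(n,f):
    im=imaging.camera(n); cv2.imwrite('pics/'+f,im); return im
E
python3 - <<'E'
from h import *
for n in("top","side"):
    snap(n,n+'0.png'); print(n,ray(n,(320,240)))
    for l in("hook_stand","hook_stand_pin","carrier","dish","used_dish","carrier_bar"):
        print(l,[(np.round(d["pixel"]).tolist(),round(d["conf"],2)) for d in spotter.look_for(l,n)][:5])
s=sensors.get_obs(); print(s["position"],s["ee_rot"],s["clock"])
E
```

```text
top (array([0.37327271, 0.09633276, 1.15230406]), array([ 0.15940461,  0.00626914, -0.98723493]))
hook_stand [([202.0, 214.0], 0.9)]
hook_stand_pin [([193.0, 221.0], 0.54), ([203.0, 215.0], 0.54), ([493.0, 182.0], 0.38)]
carrier [([357.0, 325.0], 0.96), ([148.0, 207.0], 0.88), ([426.0, 295.0], 0.7), ([208.0, 238.0], 0.59), ([493.0, 178.0], 0.35)]
dish [([405.0, 210.0], 0.97)]
used_dish [([498.0, 244.0], 0.89)]
carrier_bar [([145.0, 206.0], 0.95), ([285.0, 275.0], 0.72), ([203.0, 239.0], 0.64), ([358.0, 323.0], 0.59), ([426.0, 296.0], 0.15)]
side (array([0.37732441, 0.87259327, 0.86643743]), array([ 0.14398101, -0.72992939, -0.66827969]))
hook_stand [([264.0, 355.0], 0.98)]
hook_stand_pin [([284.0, 307.0], 0.87)]
carrier [([287.0, 347.0], 0.74), ([393.0, 262.0], 0.67), ([219.0, 438.0], 0.62), ([375.0, 217.0], 0.3)]
dish []
used_dish [([349.0, 190.0], 0.91), ([296.0, 168.0], 0.53)]
carrier_bar [([287.0, 348.0], 0.97), ([221.0, 439.0], 0.83), ([393.0, 264.0], 0.8)]
[ 0.26329331 -0.56686124  0.21083913] [9.76462827e-01 2.15685755e-01 2.38384292e-05 4.08011508e-05] 0.7
```

View pics/top0.png

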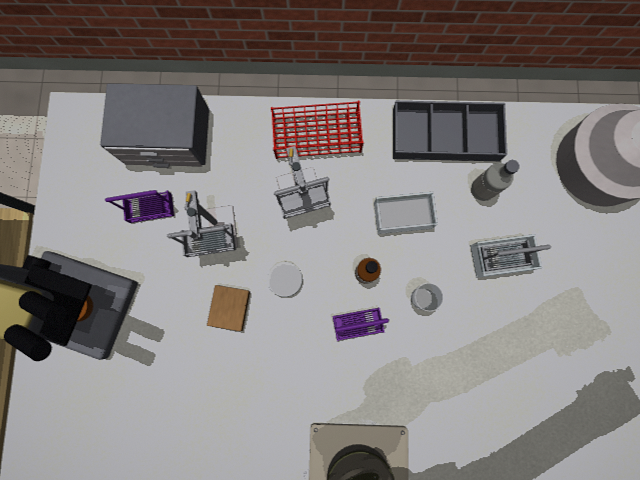

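View pics/side0.png

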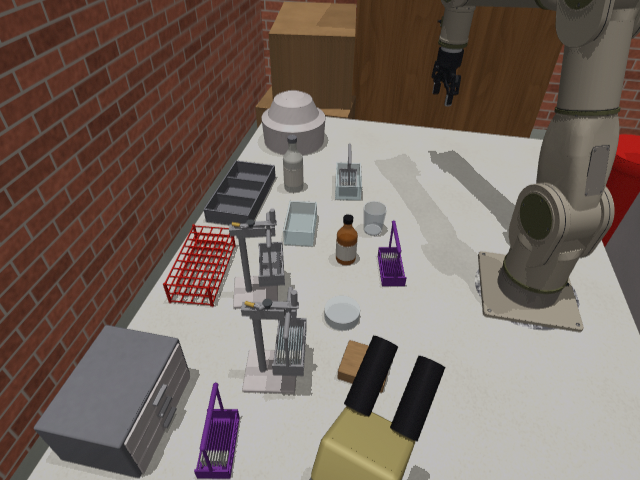

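The top picture shows two stands with hanging carriers, at top (205,235) / side (287,347) and at top (302,195) / side (268,262). There are purple look-alikes at top (145,207) and (360,323). The empty dish is at top (405,213) and the filled one at (510,255). The first hanging carrier appears to hold slides, so I'll confirm that in an enlarged crop.

```bash
python3 - <<'E'
from h import *
a=cv2.imread('pics/top0.png')[140:280,140:340]; b=cv2.imread('pics/side0.png')[205:400,225:345]
a=cv2.resize(a,None,fx=2.5,fy=2.5,interpolation=3)[:590]; b=cv2.resize(b,None,fx=2.4,fy=2.4,interpolation=3)
H=max(a.shape[0],b.shape[0]); c=np.zeros((H,a.shape[1]+b.shape[1],3),np.uint8); c[:a.shape[0],:a.shape[1]]=a; c[:b.shape[0],a.shape[1]:]=b
print(c.shape); cv2.imwrite('pics/crop0.png',c)
E
```

```text
(468, 788, 3)
```

View pics/crop0.png

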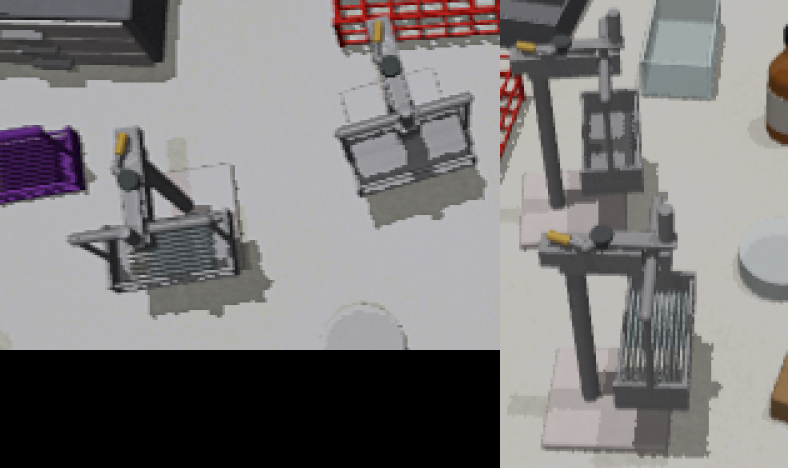

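The crop confirms it: the hanging carrier at top (205,235) / side (287,347) holds glass slides, so it is the one meant. The other hanging one, at top (302,195), is empty. The pivot disc is at top (192,212) and side (267,303), and the pin top is at side (293,291). Next I'll fit the stand and dish poses and overlay them.

```bash
cat >> h.py <<'E'
def tf(p,m):
    c,s=np.cos(p[2]),np.sin(p[2]); return [p[0]+c*m[0]-s*m[1],p[1]+s*m[0]+c*m[1],m[2]]
E
cat > fit.py <<'E'
from h import *
from scipy.optimize import least_squares as ls
S=[("top",(.038,0,.236),(191.6,212)),("side",(.038,0,.236),(266.7,303.3)),("side",(-.012,0,.266),(293.3,291.5)),("side",(-.012,0,.231),(293,306)),
("top",(0,.057,.210),(169,236)),("top",(0,-.057,.21),(231,225)),("side",(-.01,.05,.012),(295,389)),("side",(.1,.05,.012),(243,388)),("top",(.1,-.05,.012),(234,205))]
D=[("top",(.042,.071,.055),(375,197)),("top",(.042,-.071,.055),(433,192)),("top",(-.042,-.071,.055),(437,228)),("top",(-.042,.071,.055),(379,235)),
("side",(.042,-.071,.055),(292,203)),("side",(-.042,-.071,.055),(318,206)),("side",(-.042,.071,.055),(313,245)),("side",(.042,.071,.055),(284,240))]
def fit(P,p0):
    f=lambda p:np.concatenate([proj(n,tf(p,m))-u for n,m,u in P])
    r=ls(f,p0,loss='soft_l1',f_scale=1.5); return r.x,np.round(f(r.x).reshape(-1,2),1)
if __name__=="__main__":
    a=onz("top",(200,225),.22); b=onz("top",(405,213),.05); print(a,b)
    s,rs=fit(S,[a[0],a[1],.1]); d,rd=fit(D,[b[0],b[1],0]); print(s,rs.tolist(),d,rd.tolist()); np.savez('p.npz',s=s,d=d)
    tiles=[]
    for n,x0,y0,w,h in(("top",150,170,100,100),("top",360,175,100,75),("side",230,280,100,120),("side",270,185,80,75)):
        im=cv2.imread(f'pics/{n}0.png')[y0:y0+h,x0:x0+w]; k=390/w if h<=w*.76 else 300/h
        im=cv2.resize(im,None,fx=k,fy=k,interpolation=3)
        def L(p,q,m1,m2,c): cv2.line(im,*[tuple(int(v) for v in (proj(n,tf(p,m))-[x0,y0])*k) for m in(m1,m2)],c,1)
        L(s,0,(-.012,0,.231),(-.012,0,.266),(0,0,255)); L(s,0,(0,-.056,.21),(0,.056,.21),(0,255,0)); L(s,0,(.062,0,.012),(.062,0,.223),(255,0,0)); L(s,0,(.038,0,.231),(-.02,0,.231),(0,255,255))
        for z in(.085,.119):
            q=[(-.03,-.058,z),(.03,-.058,z),(.03,.058,z),(-.03,.058,z)]
            for i in range(4): L(s,0,q[i],q[(i+1)%4],(255,0,255))
        q=[(-.042,-.071,.055),(.042,-.071,.055),(.042,.071,.055),(-.042,.071,.055)]
        for i in range(4): L(d,0,q[i],q[(i+1)%4],(0,0,255))
        t=np.zeros((300,395,3),np.uint8); im=im[:300,:395]; t[:im.shape[0],:im.shape[1]]=im; tiles.append(t)
    cv2.imwrite('pics/ov.png',np.vstack([np.hstack(tiles[:2]),np.hstack(tiles[2:])]))
E
python3 fit.py
```

```text
[0.5491887 0.3529067 0.22     ] [ 0.62378914 -0.10409853  0.05      ]
[0.53695807 0.36134346 0.17900691] [[-0.2, -0.7], [0.3, -2.6], [0.4, -1.0], [1.3, -2.8], [0.9, -0.4], [-7.3, 2.4], [-0.5, 1.1], [-1.2, 0.6], [-1.4, -0.6]] [ 0.62369371 -0.10338291  0.10692032] [[-0.5, 1.3], [-1.1, 1.7], [-1.0, -1.0], [-1.0, -3.3], [-0.6, -2.3], [1.0, -3.5], [0.9, -11.7], [-0.1, -8.9]]
```

View pics/ov.png

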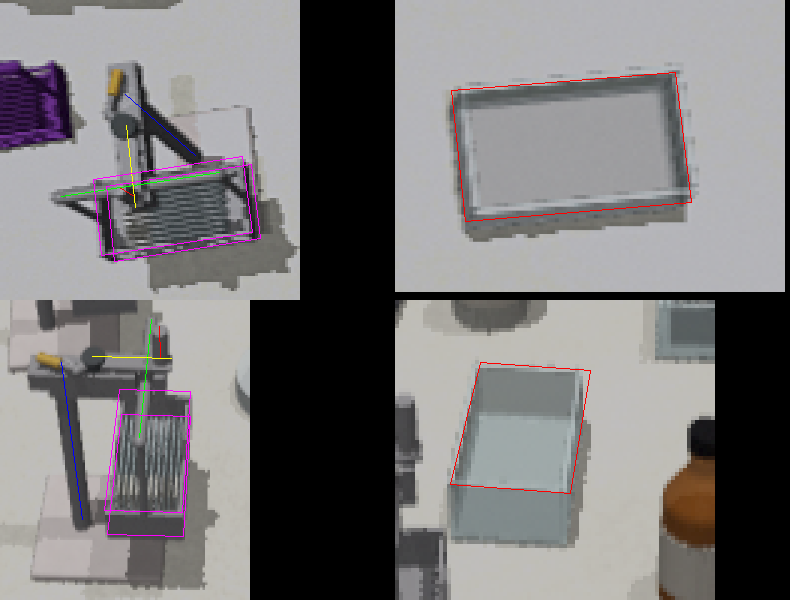

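The overlay fits both stand and dish within a few mm: the carrier box, bar, post and rim lines all lie on their edges. Next I'll plan the approach in tool axes.

```bash
cat >> h.py <<'E'
from scipy.spatial.transform import Rotation as Ro
def go(X,yaw,o=None):
    """shift + turn in tool axes (from now, or from pose o) to world X, tool x axis at angle yaw, pointing down"""
    if o is None:
        s=sensors.get_obs(); o=(np.array(s["position"]),Ro.from_quat(s["ee_rot"]))
    T=Ro.from_matrix(np.array([[np.cos(yaw),np.sin(yaw),0],[np.sin(yaw),-np.cos(yaw),0],[0,0,-1]]))
    return np.round(o[1].inv().apply(np.array(X)-o[0]),3).tolist(),np.round((o[1].inv()*T).as_rotvec(),3).tolist()
P=lambda k:np.load('p.npz')[k]
E
python3 - <<'E'
from h import *
s=P('s'); print("other",onz("top",(300,195),.2),"bottle",onz("top",(368,265),.15),"white",onz("top",(512,167),.19))
print(go((.45,-.25,.37),.8)); a=tf(s,(-.008,-.035,.37)); print(a,go(a,s[2]+np.pi/2),go((.45,.1,.37),1.3))
E
```

```text
other [0.62374242 0.14776174 0.2       ] bottle [ 0.48209547 -0.00420489  0.15      ] white [ 0.70024417 -0.31179482  0.19      ]
([0.303, -0.209, -0.159], [0.0, -0.0, -0.365])
[np.float64(0.5353177375890208), np.float64(0.32547830853130943), 0.37] ([0.623, -0.695, -0.159], [0.0, 0.0, -1.315]) ([0.45, -0.526, -0.159], [0.0, 0.0, -0.865])
```

```bash
python3 -m inch '[[[0,0,-0.05,0,0,0,1],[0.02,-0.02,-0.1,0,0,-0.1,1],[0.05,-0.04,-0.14,0,0,-0.15,1],[0.09,-0.06,-0.159,0,0,-0.2,1],[0.13,-0.09,-0.159,0,0,-0.25,1],[0.17,-0.115,-0.159,0,0,-0.3,1],[0.21,-0.14,-0.159,0,0,-0.33,1],[0.25,-0.17,-0.159,0,0,-0.36,1],[0.28,-0.19,-0.159,0,0,-0.365,1],[0.303,-0.209,-0.159,0,0,-0.365,1]]]' 60; python3 - <<'E'
from h import *
s=P('s'); a=tf(s,(-.008,-.035,.37)); print(go((.45,.1,.37),1.3),go(a,s[2]+np.pi/2))
E
```

```text
clock: 1.7
position: [0.4513, -0.2469, 0.3701]
ee_rot: [0.921, 0.391, 0.0, 0.0]
ft_force: [0.2, 0.5, 0.4]
grip_width: -0.002
grasp_force: 0.0
([0.249, -0.242, 0.0], [0.001, -0.0, -0.497]) ([0.47, -0.337, 0.0], [0.001, -0.0, -0.947])
```

```bash
python3 -m inch '[[[0.035,-0.034,0,0,0,-0.07,1],[0.07,-0.068,0,0,0,-0.14,1],[0.105,-0.102,0,0,0,-0.21,1],[0.14,-0.136,0,0,0,-0.28,1],[0.175,-0.17,0,0,0,-0.35,1],[0.21,-0.205,0,0,0,-0.42,1],[0.249,-0.235,0,0,0,-0.5,1],[0.28,-0.25,0,0,0,-0.62,1],[0.31,-0.265,0,0,0,-0.74,1],[0.34,-0.28,0,0,0,-0.86,1]]]'; python3 - <<'E'
from h import *
s=P('s'); a=tf(s,(-.008,-.035,.37)); print(go(a,s[2]+np.pi/2),sensors.get_obs()["joint_pos"])
E
```

```text
clock: 2.7
position: [0.4864, 0.1906, 0.3701]
ee_rot: [0.673, 0.739, 0.0, 0.0]
ft_force: [0.7, -0.5, -0.3]
grip_width: -0.001
grasp_force: 0.0
([0.13, 0.061, 0.0], [0.001, 0.0, -0.085]) [ 0.2877436   0.13903653 -0.83544326  1.40806681  0.10382539  1.63882815
 -0.44209254]
```

```bash
python3 -m inch '[[[0.04,0.02,0,0,0,-0.085,1],[0.08,0.04,0,0,0,-0.085,1],[0.11,0.055,0,0,0,-0.085,1],[0.13,0.061,0,0,0,-0.085,1],[0.13,0.061,0.025,0,0,-0.085,1],[0.13,0.061,0.05,0,0,-0.085,1],[0.13,0.061,0.075,0,0,-0.085,1],[0.13,0.061,0.1,0,0,-0.085,1],[0.13,0.061,0.112,0,0,-0.085,1],[0.13,0.061,0.112,0,0,-0.085,1]]]'; python3 - <<'E'
from h import *
s=P('s'); a=tf(s,(-.008,-.035,.258)); print(go(a,s[2]+np.pi/2)); a=snap('side','s1.png'); b=snap('top','t1.png')
a=cv2.resize(a[260:360,240:340],(396,396),interpolation=3);b=cv2.resize(b[170:270,150:250],(396,396),interpolation=3);cv2.imwrite('pics/c1.png',np.hstack([a,b]))
E
```

```text
clock: 3.7
position: [0.5351, 0.3235, 0.2564]
ee_rot: [0.643, 0.766, -0.001, -0.0]
ft_force: [0.2, 0.8, 0.0]
grip_width: 0.004
grasp_force: 0.0
([0.002, 0.001, -0.002], [-0.002, 0.001, -0.005])
```

View pics/c1.png

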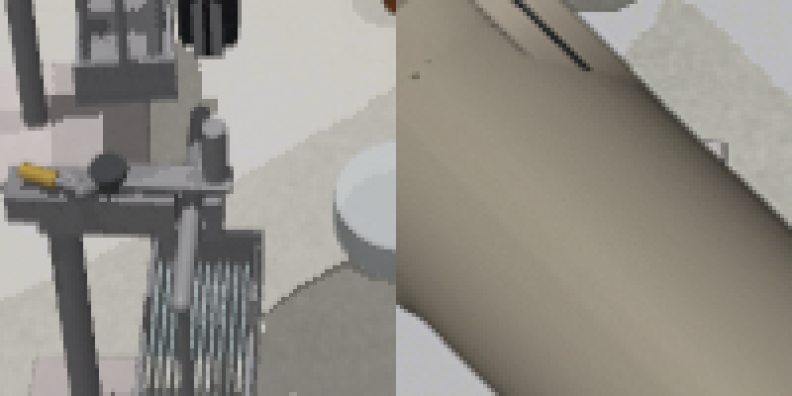

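The side crop shows the closed fingertips at about px (293,273), behind the pin, which spans px (293,291) to (293,306). In the top view the arm blocks the hook. I'll check the projection and compute the push.

```bash
python3 - <<'E'
from h import *
print(proj("side",(.535,.3235,.2394)),proj("side",(.535,.3235-.011*.98,.2394)))
s=P('s')
for x,y in((-.008,-.02),(-.006,0.0),(0,.017),(.006,.028)): print(go(tf(s,(x,y,.256)),s[2]+np.pi/2)[0])
print(proj("side",tf(s,(-.012,0,.231))))
E
```

```text
[293.72271632 285.14005936] [295.11606931 281.03246184]
[0.016, -0.0, 0.003]
[0.036, 0.002, 0.003]
[0.053, 0.008, 0.003]
[0.064, 0.014, 0.003]
[294.25704546 303.18025657]
```

```bash
python3 - <<'E'
from h import *
print(proj("side",(.2633,-.5669,.207)),proj("side",(.2633,-.5669,.211)))
a=cv2.imread('pics/side0.png')[60:120,420:480]; b=cv2.imread('pics/s1.png')[220:310,250:340]
a=cv2.resize(a,(390,390),interpolation=3);b=cv2.resize(b,(390,390),interpolation=3)
p=proj("side",(.535,.3235,.2394)); cv2.circle(b,tuple(int(v) for v in (p-[250,220])*390/90),3,(0,0,255),-1)
p=proj("side",(.2633,-.5669,.207)); cv2.circle(a,tuple(int(v) for v in (p-[420,60])*6.5),3,(0,0,255),-1)
cv2.imwrite('pics/c2.png',np.hstack([a,b]))
E
```

```text
[439.22552831 110.05066759] [439.4518238  108.92305493]
```

View pics/c2.png

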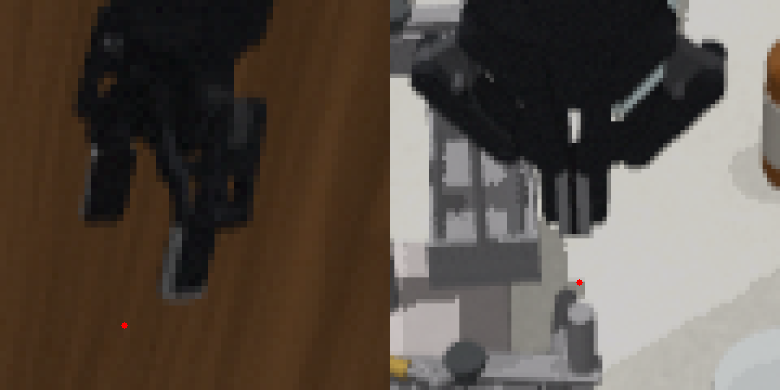

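The left crop shows the start fingertips at about px (442,100), where I predicted (439,110). The right crop shows them at px (293,274), where I predicted (294,285). That is a consistent offset of about 10 px, so I'll quantify it before touching anything.

```bash
python3 - <<'E'
from h import *
print(proj("side",(0,0,0)),proj("top",(0,0,0)))
for X,u in(((.535,.3235,.2394),(292.7,274)),((.2633,-.5669,.207),(442.3,99.7))):
    X=np.array(X);J=np.array([(proj("side",X+e)-proj("side",X))/5 for e in np.eye(3)*.005]).T
    r=np.array(u)-proj("side",X); print(r,np.round(J,2), "y-only",r[1]/J[1,1],"z-only",r[1]/J[1,2])
K,R,t=cal("side"); print(K,cal("top")[0])
print(spotter.look_for("hook_stand_pin","side")[:1])
E
```

```text
[525.65044201 289.48746241] [358.03435904 475.85309019]
[ -1.02271632 -11.14005936] [[-0.51 -0.13 -0.01]
 [-0.08  0.39 -0.36]] y-only -28.83542442609979 z-only 31.00704867523602
[  3.07447169 -10.35066759] [[-0.31 -0.    0.06]
 [-0.03  0.13 -0.28]] y-only -78.60918828288555 z-only 36.70070300402379
[[444.8048839    0.         321.51128655]
 [  0.         444.8048839  235.2583893 ]
 [  0.           0.           1.        ]] [[457.17039049   0.         316.10552058]
 [  0.         457.17039049 238.6008587 ]
 [  0.           0.           1.        ]]
[{'pixel': [284.4, 307.1], 'conf': 0.74}]
```

The fingertips appear about 30 mm higher than the reported pose implies. A gentle sideways probe against the pin should show by contact whether that is real.

```bash
python3 -m inch '[[[0.008,0,0,0,0,0,1],[0.016,0,0,0,0,0,1],[0.020,0,0,0,0,0,1],[0.024,0.001,0,0,0,0,1],[0.028,0.001,0,0,0,0,1],[0.032,0.001,0,0,0,0,1],[0.032,0.001,0,0,0,0,1]]]'; python3 - <<'E'
from h import *
a=snap('side','s2.png'); K=cv2.resize(a[220:340,230:350],(480,480),interpolation=3); cv2.imwrite('pics/c3.png',K)
E
```

```text
clock: 4.55
position: [0.5305, 0.3565, 0.2577]
ee_rot: [0.643, 0.766, -0.0, -0.0]
ft_force: [-0.0, 0.9, 0.3]
grip_width: 0.0
grasp_force: 0.0
```

View pics/c3.png

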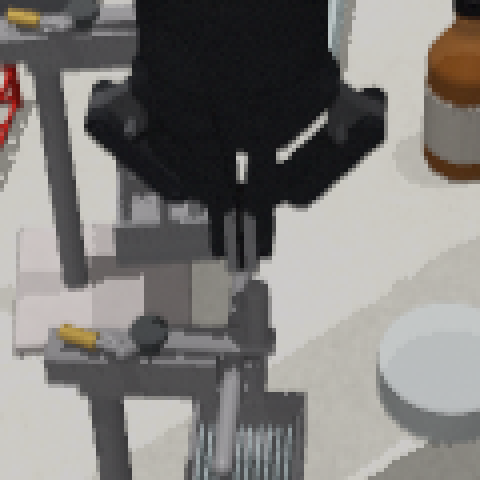

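There was no contact. The tips are at px (290,287), just above the pin top at px (294,291), so they really do sit about 30 mm higher than nominal. I'll back off, go 17 mm lower (safe under either reading) and push.

```bash
python3 -m inch '[[[-0.02,0,0,0,0,0,1],[-0.035,0,0,0,0,0,1],[-0.035,0,0.01,0,0,0,1],[-0.035,0,0.017,0,0,0,1],[-0.03,0,0.017,0,0,0,1],[-0.022,0,0.017,0,0,0,1],[-0.015,0,0.017,0,0,0,1],[-0.010,0,0.017,0,0,0,1],[-0.005,0,0.017,0,0,0,1],[-0.005,0,0.017,0,0,0,1]]]'; python3 - <<'E'
from h import *
a=snap('side','s3.png'); o=sensors.get_obs(); print(o['ft_force'])
s=P('s'); c,q=np.cos(s[2]),np.sin(s[2]); d=np.array(o['position'])[:2]-s[:2]; print("stand xy",c*d[0]+q*d[1],-q*d[0]+c*d[1])
E
```

```text
clock: 5.6
position: [0.5314, 0.3513, 0.2409]
ee_rot: [0.643, 0.766, -0.0, 0.0]
ft_force: [-1.9, -4.1, 2.2]
grip_width: -0.001
grasp_force: 2.1
[-1.59667982 -4.6491677   2.02683358]
stand xy -0.00718123997412069 -0.009369334857511175
```

Contact: 4.6 N, which matches the keeper spring. I'll continue the push along the arc.

```bash
python3 -m inch '[[[0.006,0,0,0,0,0,1],[0.012,0.002,0,0,0,0,1],[0.018,0.005,0,0,0,0,1],[0.024,0.008,0,0,0,0,1],[0.029,0.011,0,0,0,0,1],[0.034,0.014,0,0,0,0,1],[0.038,0.016,0,0,0,0,1],[0.041,0.018,0,0,0,0,1],[0.041,0.018,0,0,0,0,1],[0.041,0.018,0,0,0,0,1]]]'; python3 - <<'E'
from h import *
o=sensors.get_obs(); print(o['ft_force'])
s=P('s'); c,q=np.cos(s[2]),np.sin(s[2]); d=np.array(o['position'])[:2]-s[:2]; print("stand xy",c*d[0]+q*d[1],-q*d[0]+c*d[1])
a=snap('side','s4.png'); cv2.imwrite('pics/c4.png',cv2.resize(a[220:340,230:350],(480,480),interpolation=3))
print(spotter.look_for("hook_stand_pin","side")[:2], proj("side",tf(s,(.032,.05,.248))))
E
```

```text
clock: 6.65
position: [0.5423, 0.3946, 0.2407]
ee_rot: [0.643, 0.766, -0.0, -0.0]
ft_force: [-0.0, -0.5, -0.6]
grip_width: -0.0
grasp_force: 0.0
[-0.04837543 -0.46135011 -0.63244711]
stand xy 0.011124522288033293 0.03173392558957065
[{'pixel': [263.8, 315.6], 'conf': 0.83}] [266.62636728 318.47803422]
```

The keeper has snapped open: the detected pin is at side (264,316) and the predicted open position is (267,318). Now to the grip pose.

```bash
python3 - <<'E'
from h import *
s=P('s'); print(go(tf(s,(0,-.033,.30)),s[2]+np.pi/2))
E
```

```text
([-0.064, -0.011, -0.059], [0.0, 0.0, -0.005])
```

```bash
python3 -m inch '[[[0,0,-0.03,0,0,0,1],[0,0,-0.059,0,0,0,0.5],[-0.03,-0.005,-0.059,0,0,-0.005,-0.3],[-0.064,-0.011,-0.059,0,0,-0.005,-0.3],[-0.064,-0.011,-0.059,0,0,-0.005,-0.3],[-0.064,-0.011,-0.03,0,0,-0.005,-0.3],[-0.064,-0.011,0,0,0,-0.005,-0.3],[-0.064,-0.011,0.03,0,0,-0.005,-0.3],[-0.064,-0.011,0.048,0,0,-0.005,-0.3],[-0.064,-0.011,0.048,0,0,-0.005,-0.3]]]' 80; python3 - <<'E'
from h import *
s=P('s'); print(go(tf(s,(0,-.033,.19)),s[2]+np.pi/2))
a=snap('side','s5.png'); cv2.imwrite('pics/c5.png',cv2.resize(a[220:360,220:360],(560,560),interpolation=3))
E
```

```text
clock: 7.75
position: [0.5415, 0.3285, 0.1902]
ee_rot: [0.641, 0.767, -0.002, -0.001]
ft_force: [-0.6, -0.6, 0.2]
grip_width: 0.651
grasp_force: 0.0
([0.0, 0.001, 0.0], [-0.004, 0.002, 0.0])
```

View pics/c5.png

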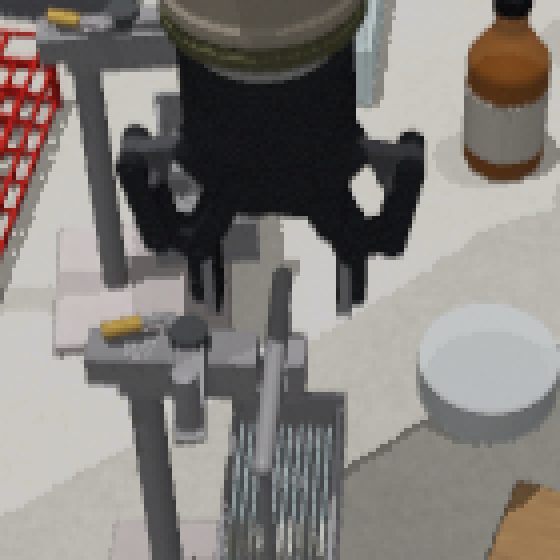

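The keeper lies open with its pin at crop (190,400). The fingers straddle the bar, with tips at crop (208,308) and (345,312) and the bar at crop x≈285. I'll work out the real tip height.

```bash
python3 - <<'E'
from h import *
from scipy.optimize import brentq
s=P('s'); X=np.array([.5415,.3285])
for tip in((289,297.5),): print("tip z",brentq(lambda z:proj("side",[*X,z])[1]-tip[1],.1,.4),proj("side",[*X,.2]))
b=proj("side",tf(s,(0,-.033,.21))); print("bar px",b,(b-220)*4)
for y in(-.056,.056): print((proj("side",tf(s,(0,y,.21)))-220)*4)
E
```

```text
tip z 0.20797828015346176 [290.40890421 300.20307219]
bar px [289.51935795 296.8413219 ] [278.07743179 307.36528759]
[281.68325253 271.64888437]
[262.64088248 460.26751416]
```

```bash
python3 -m inch '[[[0,0,0.008,0,0,0,-0.3],[0,0,0.015,0,0,0,-0.3],[0,0,0.015,0,0,0,0],[0,0,0.015,0,0,0,0.4],[0,0,0.015,0,0,0,1],[0,0,0.015,0,0,0,1],[0,0,0.015,0,0,0,1],[0,0,0.015,0,0,0,1],[0,0,0.015,0,0,0,1],[0,0,0.015,0,0,0,1]]]' 20
```

```text
clock: 8.8
position: [0.5426, 0.3297, 0.178]
ee_rot: [0.641, 0.767, 0.0, 0.0]
ft_force: [-0.2, 0.3, 1.8]
grip_width: 0.1
grasp_force: 21.8
```

Gripped at 0.1 opening, which fits the 10 mm bar, with hardly any side force. I'll firm up the grip and lift 30 mm.

```bash
python3 -m inch '[[[0,0,0,0,0,0,1],[0,0,0,0,0,0,1],[0,0,-0.003,0,0,0,1],[0,0,-0.008,0,0,0,1],[0,0,-0.013,0,0,0,1],[0,0,-0.018,0,0,0,1],[0,0,-0.023,0,0,0,1],[0,0,-0.028,0,0,0,1],[0,0,-0.030,0,0,0,1],[0,0,-0.030,0,0,0,1]]]' 90; python3 - <<'E'
from h import *
s=P('s'); p=np.array(sensors.get_obs()["position"]); u=np.array([np.cos(s[2]),np.sin(s[2]),0])
print(go(p-.075*u,s[2]+np.pi/2))
E
```

```text
clock: 9.8
position: [0.5426, 0.3297, 0.2082]
ee_rot: [0.641, 0.767, 0.0, 0.0]
ft_force: [-0.0, -0.1, -1.7]
grip_width: 0.08
grasp_force: 88.0
([0.0, -0.075, -0.0], [0.0, -0.0, 0.0])
```

```bash
python3 -m inch '[[[0,-0.008,0,0,0,0,1],[0,-0.018,0,0,0,0,1],[0,-0.028,0,0,0,0,1],[0,-0.038,0,0,0,0,1],[0,-0.048,0,0,0,0,1],[0,-0.058,0,0,0,0,1],[0,-0.068,0,0,0,0,1],[0,-0.077,0,0,0,0,1],[0,-0.08,0,0,0,0,1],[0,-0.08,0,0,0,0,1]]]'; python3 - <<'E'
from h import *
a=snap('side','s6.png'); cv2.imwrite('pics/c6.png',cv2.resize(a[210:410,230:430],(600,600),interpolation=3))
E
```

```text
clock: 10.8
position: [0.4636, 0.3152, 0.208]
ee_rot: [0.641, 0.768, 0.0, 0.0]
ft_force: [-0.3, 0.5, -2.7]
grip_width: 0.075
grasp_force: 88.0
```

View pics/c6.png

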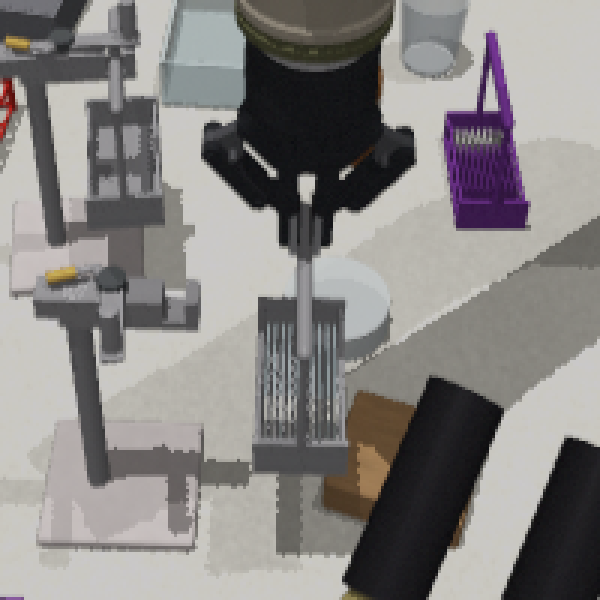

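The carrier hangs upright and clear of the hook. Its tray corners are at crop (253,470), (347,470), (259,298) and (346,298), and the bar's near end is at (303,357). The keeper is still open. I'll fit the carrier's pose from those points to tie the robot's coordinates to the camera's.

```bash
python3 - <<'E'
from h import *
from scipy.optimize import least_squares as ls
C=[((.03,.058,0),(253,470)),((-.03,.058,0),(347,470)),((.03,-.058,.034),(259,298)),((-.03,-.058,.034),(346,298)),((.03,.058,.034),(252,445)),((-.03,.058,.034),(348,445)),((0,.058,.125),(303,357))]
def res(p):
    return np.concatenate([proj("side",tf((p[0],p[1],p[3]),(m[0],m[1],m[2]+p[2])))-(np.array([230,210])+np.array(u)/3) for m,u in C])
r=ls(res,[.47,.35,.11,.18]); print(r.x,np.round(res(r.x).reshape(-1,2),1).tolist())
q=sensors.get_obs(); T=np.array(q["position"]); R=Ro.from_quat(q["ee_rot"]).as_matrix(); yaw=np.arctan2(R[1,0],R[0,0])-np.pi/2; print("yaw",yaw)
r3=ls(lambda p:res([*p,yaw]),[.47,.35,.11]); print(r3.x,np.round(res([*r3.x,yaw]).reshape(-1,2),1).tolist())
print("pred",tf((T[0],T[1],yaw),(0,.0321,0)))
S=P('s'); print(S,P('d'))
E
```

```text
[0.45858487 0.33941673 0.10091254 0.18107046] [[0.0, 0.5], [-0.5, 1.3], [-0.1, -0.1], [-0.5, 0.6], [0.4, -1.1], [0.0, -0.3], [0.6, -0.8]]
yaw 0.17875986450547576
[0.45851768 0.33941436 0.10092643] [[-0.0, 0.5], [-0.6, 1.3], [-0.0, -0.1], [-0.4, 0.7], [0.4, -1.2], [-0.0, -0.3], [0.5, -0.8]]
pred [np.float64(0.4583253496832652), np.float64(0.3467321150648051), 0]
[0.53695807 0.36134346 0.17900691] [ 0.62369371 -0.10338291  0.10692032]
```

```bash
python3 - <<'E'
from h import *
from fit import fit
Z=.055
D=[("top",(.042,.071,Z),(374.9,198.6)),("top",(.042,-.071,Z),(432.3,193)),("top",(-.042,-.071,Z),(435.6,227)),("top",(-.042,.071,Z),(378.7,231.9))]
print(fit(D,[.62,-.1,.1]))
# Refine: maximise gradient along the outer rim and the inner floor rectangle
from scipy.optimize import minimize
for n in("top","side"):
    g=cv2.GaussianBlur(cv2.cvtColor(cv2.imread(f'pics/{n}0.png'),cv2.COLOR_BGR2GRAY),(0,0),1.0).astype(np.float32)
    G=np.hypot(cv2.Sobel(g,5,1,0),cv2.Sobel(g,5,0,1))
    def cost(p):
        v=0
        for hx,hy,z in((.042,.071,.055),(.037,.066,.055),(.042,.071,0.0)):
            c=[(hx,hy),(hx,-hy),(-hx,-hy),(-hx,hy)]
            for i in range(4):
                for k in np.linspace(.05,.95,19):
                    a,b=np.array(c[i]),np.array(c[(i+1)%4]); m=a+(b-a)*k
                    u=proj(n,tf(p,(m[0],m[1],z))); v-=cv2.getRectSubPix(G,(1,1),(float(u[0]),float(u[1])))[0,0]
        return v
    r=minimize(cost,[.622,-.103,.107],method='Nelder-Mead',options=dict(initial_simplex=[[.622,-.103,.107],[.63,-.103,.107],[.622,-.095,.107],[.622,-.103,.14]],xatol=1e-4))
    print(n,r.x,r.fun)
E
```

```text
(array([ 0.62386586, -0.10415267,  0.11303452]), array([[-0.2, -0.2],
       [-0.3,  0.5],
       [ 0.8, -0.2],
       [-0.3, -0.1]]))Traceback (most recent call last):
  File "<stdin>", line 20, in <module>
    res = _minimize_neldermead(fun, x0, args, callback, bounds=bounds,
                               **options)
    fxr = func(xr)
    fx = function(np.copy(x), *(wrapper_args + args))
  File "<stdin>", line 18, in cost
  File "h.py", line 6, in proj
    K,R,t=cal(n); p=K@(R@np.array(X,float)+t); return p[:2]/p[2]
          ~~~^^^
  File "h.py", line 4, in cal
    c=imaging.calibration(n); return np.array(c["mtx"]),np.array(c["R"]),np.array(c["t"]).ravel()
ValueError: time passes only in moves, steps and waits
```

```bash
python3 -m inch '[[[0,0,-0.008,0,0,0,1],[0,0,-0.02,0,0,0,1],[0,0,-0.035,0,0,0,1],[0,0,-0.05,0,0,0,1],[0,0,-0.065,0,0,0,1],[0,0,-0.078,0,0,0,1],[0,0,-0.086,0,0,0,1],[0,0,-0.09,0,0,0,1],[0,0,-0.09,0,0,0,1]]]'; python3 - <<'E'
from h import *
np.savez('p.npz',s=P('s'),d=np.array([.6239,-.1042,.113])); d=P('d')
print(go((.455,.1,.298),.145+np.pi/2)); a=tf(d,(0,-.0321,.298)); print(a,go(a,d[2]+np.pi/2))
E
```

```text
clock: 11.75
position: [0.4639, 0.3154, 0.2981]
ee_rot: [0.641, 0.767, 0.0, 0.0]
ft_force: [0.5, 0.5, -2.4]
grip_width: 0.078
grasp_force: 88.1
([-0.21, -0.047, 0.0], [0.0, -0.0, 0.034])
[np.float64(0.627519585428066), np.float64(-0.13609527553304615), 0.298] ([-0.473, 0.081, 0.0], [0.0, -0.0, 0.066])
```

```bash
python3 -m inch '[[[-0.008,-0.002,0,0,0,0.002,1],[-0.025,-0.006,0,0,0,0.005,1],[-0.05,-0.012,0,0,0,0.01,1],[-0.077,-0.018,0,0,0,0.015,1],[-0.105,-0.024,0,0,0,0.02,1],[-0.133,-0.03,0,0,0,0.025,1],[-0.16,-0.036,0,0,0,0.03,1],[-0.187,-0.04,0,0,0,0.034,1],[-0.213,-0.038,0,0,0,0.037,1],[-0.238,-0.032,0,0,0,0.04,1]]]'; python3 -m inch '[[[-0.025,0.008,0,0,0,0.003,1],[-0.05,0.019,0,0,0,0.006,1],[-0.075,0.031,0,0,0,0.01,1],[-0.1,0.044,0,0,0,0.014,1],[-0.125,0.057,0,0,0,0.018,1],[-0.15,0.07,0,0,0,0.022,1],[-0.175,0.083,0,0,0,0.025,1],[-0.2,0.096,0,0,0,0.026,1],[-0.215,0.104,0,0,0,0.026,1],[-0.225,0.109,0,0,0,0.026,1]]]'; python3 - <<'E'
from h import *
d=P('d'); a=tf(d,(0,-.0321,.298)); print(a,go(a,d[2]+np.pi/2))
E
```

```text
clock: 12.75
position: [0.4742, 0.0734, 0.2975]
ee_rot: [0.657, 0.754, -0.0, 0.0]
ft_force: [0.3, -0.9, -2.7]
grip_width: 0.074
grasp_force: 88.1
clock: 13.75
position: [0.6137, -0.1343, 0.2967]
ee_rot: [0.667, 0.745, -0.0, -0.001]
ft_force: [0.4, 0.4, -2.3]
grip_width: 0.076
grasp_force: 88.1
[np.float64(0.627519585428066), np.float64(-0.13609527553304615), 0.298] ([-0.003, 0.014, -0.001], [-0.002, -0.0, -0.002])
```

```bash
python3 -m inch '[[[-0.002,0.008,0,0,0,0,1],[-0.003,0.014,0,0,0,0,1],[-0.003,0.014,0.01,0,0,0,1],[-0.003,0.014,0.03,0,0,0,1],[-0.003,0.014,0.05,0,0,0,1],[-0.003,0.014,0.07,0,0,0,1],[-0.003,0.014,0.09,0,0,0,1],[-0.003,0.014,0.107,0,0,0,1],[-0.003,0.014,0.115,0,0,0,1],[-0.003,0.014,0.115,0,0,0,1]]]'; python3 - <<'E'
from h import *
d=P('d'); a=tf(d,(0,-.0321,.18)); print(go(a,d[2]+np.pi/2))
a=snap('side','s7.png'); b=snap('top','t7.png'); q=sensors.get_obs(); T=q["position"]; R=Ro.from_quat(q["ee_rot"]).as_matrix(); yaw=np.arctan2(R[1,0],R[0,0])-np.pi/2
c=tf((T[0],T[1],yaw),(0,.0321,0)); zu=T[2]-.178+.085; print(c,zu)
tiles=[]
for n,im,x0,y0,w in(("side",a,250,150,100),("top",b,355,160,100)):
    k=3.95; im=cv2.resize(im[y0:y0+w,x0:x0+w],None,fx=k,fy=k,interpolation=3)
    def box(p,hx,hy,z,col):
        q=[(hx,hy,z),(hx,-hy,z),(-hx,-hy,z),(-hx,hy,z)]
        cv2.polylines(im,[np.array([(proj(n,tf(p,m))-[x0,y0])*k for m in q]).astype(np.int32)],True,col,1)
    box(d,.042,.071,.055,(0,0,255)); box((c[0],c[1],yaw),.03,.058,zu,(255,0,255)); box((c[0],c[1],yaw),.03,.058,zu+.034,(0,255,0)); tiles.append(im)
cv2.imwrite('pics/c7.png',np.hstack(tiles))
E
```

```text
clock: 14.75
position: [0.6273, -0.1331, 0.1816]
ee_rot: [0.666, 0.746, -0.0, -0.001]
ft_force: [0.4, 0.4, -1.1]
grip_width: 0.074
grasp_force: 88.1
([-0.003, -0.0, 0.002], [-0.002, -0.001, 0.001])
[np.float64(0.6246688714114017), np.float64(-0.10149684115905024), 0] 0.09054083155981806
```

View pics/c7.png

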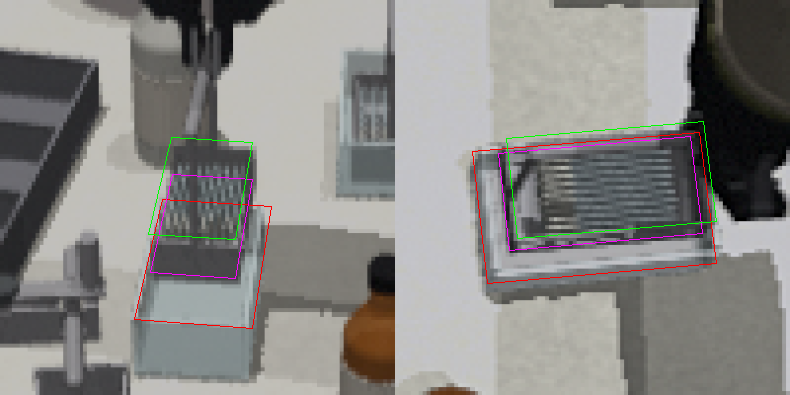

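The tray sits about 35 mm above the rim. Its outline is inside the dish outline in both views (dish rim at top-crop (473–715, 133–283), tray at (505–703, 133–245)), about 5 mm off towards +y. I'll correct that and lower.

```bash
python3 -m inch '[[[-0.002,0.001,0,0,0,0,1],[-0.004,0.001,0,0,0,0,1],[-0.004,0.001,0.008,0,0,0,1],[-0.004,0.001,0.018,0,0,0,1],[-0.004,0.001,0.028,0,0,0,1],[-0.004,0.001,0.038,0,0,0,1],[-0.004,0.001,0.045,0,0,0,1],[-0.004,0.001,0.05,0,0,0,1],[-0.004,0.001,0.05,0,0,0,1]]]'
```

```text
clock: 15.75
position: [0.6292, -0.1375, 0.1319]
ee_rot: [0.666, 0.746, -0.0, -0.001]
ft_force: [0.3, -1.1, -2.0]
grip_width: 0.078
grasp_force: 88.2
```

```bash
python3 -m inch '[[[0,0,0.006,0,0,0,1],[0,0,0.012,0,0,0,1],[0,0,0.018,0,0,0,1],[0,0,0.022,0,0,0,1],[0,0,0.025,0,0,0,1],[0,0,0.027,0,0,0,1],[0,0,0.029,0,0,0,1],[0,0,0.031,0,0,0,1],[0,0,0.031,0,0,0,1]]]'
```

```text
clock: 16.65
position: [0.6295, -0.1376, 0.1016]
ee_rot: [0.666, 0.746, -0.0, -0.0]
ft_force: [-0.1, -0.6, -1.9]
grip_width: 0.078
grasp_force: 88.2
```

```bash
python3 -m inch '[[[0,0,0.001,0,0,0,1],[0,0,0.002,0,0,0,1],[0,0,0.003,0,0,0,1],[0,0,0.003,0,0,0,1]]]'
```

```text
clock: 17.05
position: [0.6296, -0.138, 0.099]
ee_rot: [0.666, 0.746, -0.0, 0.0]
ft_force: [0.2, -1.5, 0.3]
grip_width: 0.077
grasp_force: 88.4
```

```bash
python3 -m inch '[[[0,0,0.001,0,0,0,1],[0,0,0.0015,0,0,0,1],[0,0,0.0015,0,0,0,1]]]' 20
```

```text
clock: 17.35
position: [0.6301, -0.1383, 0.0987]
ee_rot: [0.666, 0.746, 0.0, 0.001]
ft_force: [-3.2, -2.3, 8.0]
grip_width: 0.078
grasp_force: 89.4
```

Floor contact came at z 0.0987, where I expected 0.098. Releasing.

```bash
python3 -m inch '[[[0,0,-0.001,0,0,0,1],[0,0,-0.001,0,0,0,0.7],[0,0,-0.001,0,0,0,0.5],[0,0,-0.001,0,0,0,0.2],[0,0,-0.001,0,0,0,0],[0,0,-0.001,0,0,0,0],[0,0,-0.01,0,0,0,0],[0,0,-0.03,0,0,0,0],[0,0,-0.06,0,0,0,0],[0,0,-0.10,0,0,0,0]]]'; python3 -m inch '[[[0,0,-0.04,0,0,0,0],[-0.05,0,-0.09,0,0,0,0.5],[-0.1,0,-0.1,0,0,0,1]]]'; python3 - <<'E'
from h import *
a=snap('side','s8.png'); b=snap('top','t8.png')
for n in("side","top"): 
    for l in("carrier","carrier_bar"): print(n,l,[(np.round(d["pixel"],1).tolist(),round(d["conf"],2)) for d in spotter.look_for(l,n)][:6])
d=P('d')
for n in("side","top"): print(n,"bar",[proj(n,tf(d,(0,y,.13))).round(1).tolist() for y in(-.056,0,.056)],"tray",proj(n,tf(d,(0,0,.03))).round(1))
E
```

```text
clock: 18.35
position: [0.6287, -0.1375, 0.1977]
ee_rot: [0.666, 0.746, -0.001, -0.001]
ft_force: [0.5, -0.0, 0.2]
grip_width: 0.501
grasp_force: 0.0
clock: 18.65
position: [0.6402, -0.217, 0.2962]
ee_rot: [0.664, 0.748, 0.002, 0.003]
ft_force: [1.7, -0.0, 0.1]
grip_width: 0.173
grasp_force: 0.0
side carrier [([389.9, 261.9], 0.87), ([219.7, 438.6], 0.71), ([300.1, 219.6], 0.65)]
side carrier_bar [([300.4, 216.1], 0.76), ([218.5, 437.3], 0.6), ([390.8, 264.4], 0.58)]
top carrier [([355.5, 324.4], 0.85), ([404.8, 210.0], 0.77), ([147.4, 204.8], 0.76), ([508.0, 254.0], 0.18)]
top carrier_bar [([356.5, 323.1], 0.77), ([144.9, 206.8], 0.74), ([406.1, 211.0], 0.69), ([304.5, 194.7], 0.31)]
side bar [[304.1, 183.7], [301.7, 195.2], [299.2, 207.4]] tray [302.3 222.7]
top bar [[435.7, 203.2], [411.4, 205.3], [387.0, 207.5]] tray [403.6 214.7]
```

```bash
python3 - <<'E'
from h import *
s=P('s'); d=P('d')
a=tf(s,(.066,.05,.35)); print(a,go(a,s[2]+np.pi/2),go((.6,.1,.35),1.72))
for n in("side","top"):
    i0=cv2.imread(f'pics/{n}0.png').astype(int); i8=cv2.imread(f'pics/{n}8.png'.replace('top','t').replace('side','s')).astype(int); D=np.abs(i8-i0).sum(2)
    K,R,t=cal(n)
    pj=lambda X:(lambda p:p[:2]/p[2])(K@(R@np.array(X)+t))
    for nm,z,hx,hy in(("bar",.13,0,.05),("tray",.03,.027,.055)):
        best=[]
        for dx in np.arange(-.016,.017,.002):
            for dy in np.arange(-.016,.017,.004):
                v=[]
                for y in np.linspace(-hy,hy,21):
                    for x in ([0] if hx==0 else np.linspace(-hx,hx,9)):
                        u=pj(tf(d,(x+dx,y+dy,z))).round().astype(int); v.append(D[u[1],u[0]])
                best.append((np.mean(v),round(dx,3),round(dy,3)))
        print(n,nm,[(int(b[0]),float(b[1]),float(b[2])) for b in sorted(best)[::-1][:5]])
    ys,xs=np.nonzero(D[150:260,350:450]>60) if n=="top" else np.nonzero(D[150:260,270:340]>60)
    print(n,"changed box",xs.min(),xs.max(),ys.min(),ys.max())
E
```

```text
[np.float64(0.5930008341372885), np.float64(0.4222959741332193), 0.35] ([0.641, 0.028, -0.059], [-0.0, -0.001, -0.065]) ([0.32, -0.002, -0.059], [-0.0, -0.001, -0.035])
side bar [(204, -0.002, 0.008), (200, -0.002, -0.012), (192, -0.002, 0.004), (187, -0.002, -0.016), (187, -0.002, 0.012)]
side tray [(171, 0.0, -0.008), (169, -0.002, 0.0), (169, 0.0, -0.004), (168, 0.0, -0.012), (168, -0.002, -0.008)]
side changed box 19 69 33 92
top bar [(245, -0.004, 0.012), (235, -0.004, 0.016), (235, -0.002, 0.012), (234, -0.002, 0.016), (230, -0.004, 0.004)]
top tray [(182, 0.0, 0.0), (180, 0.0, -0.008), (178, 0.0, -0.004), (175, 0.0, 0.004), (174, -0.008, 0.0)]
top changed box 29 98 10 83
```

The carrier's bar and tray lie within about 3 mm of the dish's centre line in both views, so it sits upright and centred. Next I'll shut the keeper.

```bash
python3 -m inch '[[[0.04,0,-0.05,0,0,-0.005,1],[0.085,0.002,-0.059,0,0,-0.01,1],[0.13,0.004,-0.059,0,0,-0.015,1],[0.175,0.006,-0.059,0,0,-0.02,1],[0.22,0.009,-0.059,0,0,-0.025,1],[0.265,0.011,-0.059,0,0,-0.03,1],[0.31,0.013,-0.059,0,0,-0.035,1],[0.355,0.015,-0.059,0,0,-0.04,1],[0.4,0.017,-0.059,0,0,-0.045,1],[0.445,0.019,-0.059,0,0,-0.05,1]]]'; python3 -m inch '[[[0.04,0.002,0,0,0,-0.005,1],[0.08,0.004,0,0,0,-0.01,1],[0.12,0.006,0,0,0,-0.015,1],[0.16,0.008,0,0,0,-0.015,1],[0.19,0.009,0,0,0,-0.015,1],[0.196,0.009,0,0,0,-0.015,1]]]'; python3 - <<'E'
from h import *
s=P('s'); a=tf(s,(.066,.05,.238)); print(go(a,s[2]+np.pi/2))
E
```

```text
clock: 19.95
position: [0.606, 0.2281, 0.3495]
ee_rot: [0.646, 0.763, -0.0, -0.0]
ft_force: [-0.2, -0.7, 0.6]
grip_width: -0.003
grasp_force: 0.0
clock: 20.55
position: [0.5805, 0.4255, 0.3481]
ee_rot: [0.638, 0.77, -0.001, -0.001]
ft_force: [-1.2, -0.1, -0.6]
grip_width: -0.002
grasp_force: 0.0
([-0.006, 0.012, 0.11], [-0.003, -0.001, 0.007])
```

```bash
python3 -m inch '[[[-0.006,0.012,0,0,0,0.007,1],[-0.006,0.012,0.03,0,0,0.007,1],[-0.006,0.012,0.06,0,0,0.007,1],[-0.006,0.012,0.09,0,0,0.007,1],[-0.006,0.012,0.11,0,0,0.007,1],[-0.006,0.012,0.11,0,0,0.007,1],[-0.006,0.004,0.11,0,0,0.007,1],[-0.006,-0.006,0.11,0,0,0.007,1],[-0.006,-0.01,0.11,0,0,0.007,1],[-0.006,-0.01,0.11,0,0,0.007,1]]]'; python3 - <<'E'
from h import *
s=P('s'); o=sensors.get_obs(); c,q=np.cos(s[2]),np.sin(s[2]); d=np.array(o['position'])[:2]-s[:2]; print("stand xy",c*d[0]+q*d[1],-q*d[0]+c*d[1])
E
```

```text
clock: 21.55
position: [0.5753, 0.4129, 0.2413]
ee_rot: [0.644, 0.765, 0.001, 0.0]
ft_force: [-0.9, 0.3, 0.3]
grip_width: -0.002
grasp_force: 0.0
stand xy 0.04691820600736665 0.04388949139531934
```

```bash
python3 -m inch '[[[0.003,-0.003,0.002,0,0,0,1],[0.003,-0.006,0.002,0,0,0,1],[0.003,-0.009,0.002,0,0,0,1],[0.003,-0.012,0.002,0,0,0,1],[0.003,-0.012,0.002,0,0,0,1]]]'; python3 - <<'E'
from h import *
s=P('s'); o=sensors.get_obs(); c,q=np.cos(s[2]),np.sin(s[2]); d=np.array(o['position'])[:2]-s[:2]; print("stand xy",c*d[0]+q*d[1],-q*d[0]+c*d[1])
a=snap("side","s9.png"); print(spotter.look_for("hook_stand_pin","side")[:2])
E
```

```text
clock: 22.05
position: [0.5655, 0.4126, 0.239]
ee_rot: [0.645, 0.764, 0.002, 0.001]
ft_force: [5.4, -2.0, 6.3]
grip_width: -0.0
grasp_force: 5.3
stand xy 0.03717432599464455 0.04531282685194665
[{'pixel': [270.2, 322.1], 'conf': 0.43}]
```

Contact: 5 N with the pin moving. I'll continue along the arc.

```bash
python3 -m inch '[[[0,-0.004,-0.002,0,0,0,1],[-0.001,-0.008,-0.002,0,0,0,1],[-0.002,-0.012,-0.002,0,0,0,1],[-0.004,-0.016,-0.002,0,0,0,1],[-0.006,-0.020,-0.002,0,0,0,1],[-0.008,-0.024,-0.002,0,0,0,1],[-0.010,-0.028,-0.002,0,0,0,1],[-0.010,-0.028,-0.002,0,0,0,1]]]'; python3 - <<'E'
from h import *
s=P('s'); o=sensors.get_obs(); c,q=np.cos(s[2]),np.sin(s[2]); d=np.array(o['position'])[:2]-s[:2]; print("stand xy",c*d[0]+q*d[1],-q*d[0]+c*d[1])
a=snap("side","s10.png"); print(spotter.look_for("hook_stand_pin","side")[:2])
for th in(0,.4,.73,1,1.45): print(th,proj("side",tf(s,(.038-.05*np.cos(th),.05*np.sin(th),.248))))
E
```

```text
clock: 22.95
position: [0.5373, 0.3987, 0.2396]
ee_rot: [0.644, 0.765, 0.0, -0.0]
ft_force: [-0.8, 0.6, 0.7]
grip_width: 0.001
grasp_force: 0.0
stand xy 0.006977944259399534 0.03665035876799723
[{'pixel': [270.3, 304.1], 'conf': 0.62}]
0 [294.00268516 297.09557256]
0.4 [291.03250851 305.38058106]
0.73 [285.45382868 311.38109172]
1 [279.1724774  315.16698797]
1.45 [266.66518239 318.31018984]
```

```bash
python3 -m inch '[[[0,-0.01,0,0,0,0,1],[0,-0.018,0,0,0,0,1],[-0.006,-0.018,0,0,0,0,1],[-0.012,-0.018,0,0,0,0,1],[-0.016,-0.018,0,0,0,0,1],[-0.019,-0.018,0,0,0,0,1],[-0.022,-0.018,0,0,0,0,1],[-0.022,-0.018,0,0,0,0,1]]]'; python3 - <<'E'
from h import *
s=P('s'); o=sensors.get_obs(); c,q=np.cos(s[2]),np.sin(s[2]); d=np.array(o['position'])[:2]-s[:2]; print("stand xy",c*d[0]+q*d[1],-q*d[0]+c*d[1])
E
```

```text
clock: 23.85
position: [0.523, 0.3776, 0.2399]
ee_rot: [0.643, 0.766, 0.003, -0.002]
ft_force: [2.4, 14.0, -4.4]
grip_width: 0.003
grasp_force: 7.1
stand xy -0.010857747253208034 0.01846553170888872
```

Stiff contact, 14 N at y = 18 mm, which is the pin against its shut stop. I'll retreat and check.

```bash
python3 -m inch '[[[0.015,0,0,0,0,0,1],[0.03,0,0,0,0,0,1],[0.03,0,-0.03,0,0,0,1],[0.03,0,-0.07,0,0,0,1],[0.03,-0.03,-0.11,0,0,0,1],[0.03,-0.06,-0.11,0,0,0,1],[0.0,-0.1,-0.11,0,0,0,1],[-0.03,-0.1,-0.11,0,0,0,1],[-0.06,-0.1,-0.11,0,0,0,1],[-0.06,-0.1,-0.11,0,0,0,1]]]'; python3 - <<'E'
from h import *
s=P('s'); a=snap("side","s11.png"); print(spotter.look_for("hook_stand_pin","side")[:3])
i0=cv2.imread('pics/side0.png').astype(int); i4=cv2.imread('pics/s5.png').astype(int); a=a.astype(int)
for n,r in(("pin shut",(slice(288,306),slice(289,299))),("pin open",(slice(310,330),slice(262,272))),("keeper bar",(slice(300,309),slice(272,290))),("hook2",(slice(215,240),slice(230,285))),("dish",(slice(190,245),slice(285,318)))):
    print(n,"vs start",np.abs(a[r]-i0[r]).mean().round(1),"vs open",np.abs(a[r]-i4[r]).mean().round(1), "vs placed",np.abs(a[r]-cv2.imread('pics/s8.png').astype(int)[r]).mean().round(1))
o=sensors.get_obs(); print(o["position"],o["ft_force"],o["clock"])
for l in("amber_bottle","petri","beaker"): print(l,spotter.look_for(l,"side")[:1])
E
```

```text
clock: 24.85
position: [0.4368, 0.2942, 0.3499]
ee_rot: [0.646, 0.763, -0.0, 0.001]
ft_force: [0.8, -0.2, 0.0]
grip_width: 0.003
grasp_force: 0.0
[{'pixel': [283.5, 305.8], 'conf': 0.85}]
pin shut vs start 6.5 vs open 62.4 vs placed 53.5
pin open vs start 6.4 vs open 62.4 vs placed 63.6
keeper bar vs start 7.7 vs open 21.3 vs placed 21.4
hook2 vs start 5.8 vs open 35.0 vs placed 7.6
dish vs start 25.3 vs open 55.9 vs placed 10.2
[0.43532339 0.29769404 0.349715  ] [-0.53344193  0.93893453  0.65991955] 24.95
amber_bottle [{'pixel': [346.2, 247.6], 'conf': 0.79}]
petri [{'pixel': [340.9, 311.8], 'conf': 0.89}]
beaker [{'pixel': [373.5, 222.1], 'conf': 0.59}]
```

The keeper region matches the start picture, the carrier in the dish is unchanged, the second hook matches the start picture, and the loose things I checked are where they were. Handing in.

```bash
python3 -m inch '[[[0,0,0,0,0,0,1],[0,0,0,0,0,0,1]]]'; python3 -c "
from workcell import order; print(order.hand_in())"
```

```text
clock: 25.3
position: [0.4349, 0.2985, 0.3493]
ee_rot: [0.644, 0.765, -0.0, -0.0]
ft_force: [0.2, 0.6, -0.6]
grip_width: 0.004
grasp_force: 0.0
the job is handed in; nothing more can be done
None
```

I handed the job in at 25.3 s with the loaded carrier upright in the empty dish, about 3 mm or less off centre by the camera check, its hook's keeper pushed shut and the robot touching nothing; hand-in returned no verdict.

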